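# Load the drill jig from the spring magazine

### The job

Pull the top plastic blank out of the spring-loaded magazine, so that the next one rises into its place, and slide it lengthwise under the low bridge of the drill jig until it is fully home against the back stop, lying flat on the bed. Leave the other two blanks in the magazine, do not knock the loose tools about, and let go of the blank at the end.

Things in the scene. Friction and masses are not known exactly. Their poses are not given: they have to be found in the camera images.
- magazine: Grey steel magazine fixed to the worktop, 176 (x) x 100 (y) x 76 high (mm), left or right of the jig. Origin: at worktop level under the stack's middle. Its open front, -x, looks roughly to the robot; blanks leave along -x. Side walls (outer faces 71 apart, 61 inside), back wall and lips stand only over x = -8 to 77. From x = -70 to -8 the stack's sides are free for fingers.
- mag_top (a point): Centre of the magazine's top place, half-way up the top blank: 65 mm above the magazine's origin. Axes as the magazine's. A sprung pad presses the stack of three blanks up under the lips with about 1.5 to 3.5 N.
- mag_lip (a point): Front end of the two fixed lips, mid-way between them, at their underside (8 mm in front of the magazine's origin, z = 72 mm; lips 4 thick). They reach 8 mm over each long edge of the top blank, so it cannot be lifted out: draw it straight along the magazine's -x, 78 mm until its rear end is clear of the lips, 140 mm until clear of the stack.
- mag_stop (a point): Middle of the top edge of the front stop, 30 mm wide (y), 5 thick, 75.5 mm in front of the magazine's origin, z = 55.5 mm. It holds back the lower blanks; the top blank's underside passes 2.5 mm above it.
- lift (a joint): Height of the sprung pad, m: 0 with three blanks in the magazine, +0.014 for each blank taken (it rises within about a second). About 84 N/m.
- blank_1_c (a point): Centre of the top blank, the one to take: white plastic plate 140 (x) x 56 (y) x 14 (z) mm, about 0.12 kg, rounded edges, axes along those sides. In the magazine grip it across its 56 mm width on the free front part, about 42 mm in front of its centre, and only within its own 14 mm of height: the next blank lies directly below.
- blank_2_c (a point): Centre of the second blank, same size; it rises 14 mm to the top place when the top one is out.
- blank_3_c (a point): Centre of the third, lowest blank, same size.
- jig: Aluminium drill jig fixed to the worktop, 170 (x) x 120 (y) x 49 high (mm). Origin: at worktop level under the centre of a blank that is home. Its open front, -x, looks roughly to the robot; blanks enter along +x. Bed top at z = 12 mm: 120 wide over x = -8 to 90, but only a 36 wide tongue over x = -80 to -8, so fingers fit beside a blank there.
- jig_seat (a point): Where the centre of a blank lies that is home in the jig: 19 mm above the jig's origin. Axes as the jig's. The blank's rear end then meets the dark back stop (face 70 mm behind this point, 14 mm high above the bed) and its front 70 mm stand out in front of the bridge.
- jig_mouth (a point): Centre of the mouth under the bridge, at the bed's top (z = 12 mm), directly below the bridge's front edge, above the jig's origin. The opening is 68 mm wide and 19 mm high (5 mm more than a blank); the bridge reaches 62 mm back from here, its top is at z = 43 mm and two drill bushes on it at 49 mm.
- tape_1: Bystander: roll of black tape, 62 mm across, 19 high, between magazine and jig. Origin at its underside.
- screwdriver: Bystander: screwdriver with red handle, 201 mm long, to the right. Origin at its underside.
- adj_wrench: Bystander: adjustable wrench, 187 mm long, to the left. Origin at its underside.
- drill_index: Bystander: wooden drill stand with seven bits, 32 x 100 x 98 mm, at the back. Origin at its underside.
Mind the look-alikes: they are no part of the job. Of the things that look like the jig, the larger one is meant.

How it is judged (in metres and radians):
On the way:
1. the top blank is out of the magazine and the next one has risen (horizontal distance between blank_1_c and mag_top above 0.13 m and value of joint lift above 0.01 m), for 0.1 s.
At the end, for the whole second after the job is handed in: The former top blank lies still and flat on the jig bed, home: centre within 6 mm along, 9 mm across, 4 mm in height, turned under 0.15 rad. The second blank is in the top place (8 mm along, 6 across, 4 in height), the third below it (10 mm), the pad risen 10 to 18 mm (x of blank_1_c in the frame of jig_seat between -0.006 and 0.006 m and y of blank_1_c in the frame of jig_seat between -0.009 and 0.009 m and z of blank_1_c in the frame of jig_seat between -0.004 and 0.004 m and angle between the x axis of blank_1_c and the x axis of jig_seat, either way round below 0.15 rad and linear speed of blank_1 below 0.01 m/s and value of joint lift between 0.01 and 0.018 m and x of blank_2_c in the frame of mag_top between -0.008 and 0.008 m and z of blank_2_c in the frame of mag_top between -0.004 and 0.004 m and y of blank_2_c in the frame of mag_top between -0.006 and 0.006 m and horizontal distance between blank_3_c and mag_top below 0.01 m); the robot touches nothing.
It fails at once if the tape is moved more than 30 mm (distance of tape_1 from where it was at the start of the episode above 0.03 m).
It fails at once if the screwdriver is moved more than 30 mm (distance of screwdriver from where it was at the start of the episode above 0.03 m).
It fails at once if the wrench is moved more than 30 mm (distance of adj_wrench from where it was at the start of the episode above 0.03 m).
It fails at once if the drill stand is moved more than 30 mm (distance of drill_index from where it was at the start of the episode above 0.03 m).
It also fails if it takes over 45 s, if anything falls off the work surface, if the arm or the gripper's body presses on something with over 40 N, if the wrist force passes 120 N, or if a joint passes its speed limit or range.

### The arm

A 6-joint arm with a two-finger parallel gripper is mounted at the origin on a cart in front of the work surface, level with it; the furniture and walls round the work are solid. World frame = base frame: x ahead of the robot, y to its left, z up, the work surface at z = 0. Lengths are in m, angles in degrees, forces in N, time in s.
With the tool pointing down it reaches from about 0.4 to 0.825 m from the base axis. Payload 7 kg.
Tool frame: the origin (TCP) lies at the very end of the fingers, on their centre line; the grasp point (between the pads) lies tcp_to_grasp behind it (tcp_to_grasp is the distance from the TCP to the grasp point, in m); x points along the fingers, y is the direction in which the jaws open and shut, and the axes are right-handed (so a half turn about x gives the same grasp; the last joint's range is limited). The gripper opens to 88 mm and grips with 3 to 60 N. Pads are 19 mm wide; open, the fingers measure 130 mm over their backs; the gripper's body (78 mm by 193 mm) begins 47 mm behind the grasp point.
Start: joints at [-51.56, 20.546, 0.682, 0, -70.136, -16.507], TCP at [0.252, -0.626, 0.227] pointing down, gripper open.
Joint ranges: [-176.03, 176.03], [-82.01, 121.73], [-58.28, 71.71], [-173.87, 95.51], [-174.79, -0.11], [-173.66, 173.66]. Speed limits (degrees/s): [136.94, 136.94, 172.46, 180, 180, 180].

### API

Orientations are given as [roll, pitch, yaw] about the fixed x, y, z axes, in that order (R = Rz(yaw) Ry(pitch) Rx(roll)).
In Python, from plant import * gives the robot as it stands. The module is installed in compiled form; this text tells all that it offers.
- The arm moves only by the shell command python3 -m pendant 'ROWS'. ROWS is JSON, a list of rows, each an object with "claw": the finger opening in mm, from 0 to 87.6; "linear": the shift along the tool's x, y, z in mm, a list of three; "twist": the turn about the tool's x in rad. In form: [{"claw": claw, "linear": [tx, ty, tz], "twist": twist}, ...]. A call has exactly 10 rows; each row shifts and turns the commanded pose from where the row before left it, along the tool's axes as they then stand; what a row does not reach is not made up. A row lasts 1/12 s, in which the tool goes at most 41.7 mm and 7.16 degrees, less where a joint would pass 70% of its speed; a pose out of reach is approached as far as the arm can. A call with a gripper value outside its range is refused whole. The fingers move at their own pace and stop on an object; the grip force is fixed at half the most. Time passes only in rows, so rows that do not move let the fingers close, or fill a call up. It gives the time, the measured TCP pose, the force and the opening at its end, in the units of the state.
- get_obs(): the state, without advancing time (a new reading comes with each control period).
- snapshot(name): name is "side" or "top"; returns (picture, depth): 384x512x3 uint8, red, green, blue; 384x512 float32, m along the optical axis (not along the pixel's ray), 0 where there is no reading.
- camera_params(name): a dict with "fx", "fy", "cx", "cy" (pixels), "rvec" (rotation vector, rad) and "tvec" (3), from world to camera coordinates, as OpenCV has them. Camera axes: x right, y down, z forward; pixel columns grow to the right and rows downward; lengths in m; the calibration is good to about 2 mm. A picture is of the moment at which its call begins. camera_params takes no time and is no camera call.
- close_job(): hands the job in, once; it reports no verdict.
Trained networks look in the newest picture that a camera, given by its name, has taken for a name from the list of things; names that differ only in an ending like _2 or _b are one class to them, and where a whole thing is asked for, a point or a joint stands for the part that bears it (a point fixed in the world has none). Each returns a list of dicts, best first, with "confidence" (0 to 1); they miss things now and then, are a little off and sometimes report something else, mostly with a low value. They report only what shows in the picture. A call takes as long as a camera call. They do not tell look-alikes from the thing itself.
- boxes_of(camera, target): "xy" ([column, row] in pixels, amid what is visible of it).
The state is a dict: "clock": time; "joint_pos": joint angles; "qvel": joint speeds; "tau": joint torques, N m; "tool_pos": TCP position; "orientation": TCP orientation; "force": force on the tool from outside, world axes, zero at the start; "moment": the same for the moment, N m; "opening": finger opening in m.
Only numpy, scipy, OpenCV 4.12 (cv2) and the standard library are available. Lean on these libraries where they do the work, as an engineer would, in place of code of your own. Each camera call takes 0.05 s, during which the arm holds its last target. There are 200 camera calls.

## Working session

There is one attempt and no reset: what is moved stays moved. The work goes in short steps, Python scripts to look and compute and a shell command to move; the robot and the scene stay as the last step left them, time stands still between calls to the robot, and variables do not carry over. Pictures are saved under pics/ and viewed, about 8 in all and at most 12, crops included, and the job is handed in when it is done.

```bash
mkdir -p pics
cat > h.py <<'E'
from plant import *
import numpy as np, cv2
def cloud(name,depth):
    p=camera_params(name); R=cv2.Rodrigues(np.array(p["rvec"],float))[0]; t=np.array(p["tvec"],float).ravel()
    v,u=np.mgrid[:depth.shape[0],:depth.shape[1]]
    c=np.stack([(u-p["cx"])/p["fx"]*depth,(v-p["cy"])/p["fy"]*depth,depth],-1)
    w=(c-t)@R; w[depth<=0]=np.nan; return w
def proj(name,X):
    p=camera_params(name); K=np.array([[p["fx"],0,p["cx"]],[0,p["fy"],p["cy"]],[0,0,1.]])
    return cv2.projectPoints(np.array(X,float).reshape(-1,3),np.array(p["rvec"],float),np.array(p["tvec"],float),K,None)[0].reshape(-1,2)
def save(n,img): cv2.imwrite("pics/"+n+".png",img[...,::-1])
E
python3 - <<'E'
from h import *
print(get_obs())
ims=[]
for n in("top","side"):
    im,d=snapshot(n); np.savez(n,im=im,d=d); save(n,im)
    w=cloud(n,d)
    for t in("magazine","jig","blank_1_c","mag_lip","jig_mouth","tape_1"):
        for r in boxes_of(n,t)[:4]:
            c,q=map(int,np.round(r["xy"])); print(n,t,r["confidence"],r["xy"],w[q,c].round(3))
E
```

```text
{'clock': 0.0, 'joint_pos': array([-5.15597831e+01,  2.05892375e+01,  6.34505088e-01, -2.14932897e-02,
       -7.01343429e+01, -1.65055110e+01]), 'qvel': array([ 0.00227437,  0.00402265,  0.00306368,  0.00912011,  0.02848329,
       -0.00501343]), 'tau': array([-4.03969289e-04, -5.82724893e+01,  2.93044960e+01,  6.99740231e+00,
        6.80366720e-03, -1.69117775e-04]), 'tool_pos': array([ 0.25193791, -0.62570411,  0.22564871]), 'orientation': array([ 93.72680965,  89.90866105, 115.65419598]), 'force': array([0.2076899 , 0.05215623, 1.15075833]), 'moment': array([ 0.00458106, -0.0259786 ,  0.04756005]), 'opening': 0.08755905881542153}
top magazine 0.62 [295.7, 185.8] [ 0.642 -0.217  0.071]
top jig 0.96 [227.1, 233.4] [0.522 0.068 0.022]
top jig 0.69 [173.8, 212.3] [0.636 0.251 0.035]
top blank_1_c 0.56 [301.6, 183.0] [ 0.649 -0.242  0.07 ]
top mag_lip 0.79 [293.1, 187.8] [ 0.641 -0.208  0.049]
top jig_mouth 0.95 [225.1, 234.2] [0.518 0.076 0.036]
top jig_mouth 0.66 [176.2, 213.2] [0.63  0.244 0.039]
top tape_1 0.64 [233.0, 202.2] [0.636 0.025 0.016]
side magazine 0.73 [299.4, 250.7] [ 0.663 -0.277  0.039]
side jig 0.73 [231.5, 180.3] [0.685 0.21  0.015]
side blank_1_c 0.85 [287.7, 235.9] [ 0.644 -0.246  0.075]
side mag_lip 0.86 [295.9, 252.8] [ 0.658 -0.27   0.03 ]
side jig_mouth 0.69 [228.3, 180.5] [0.664 0.199 0.025]
side tape_1 0.73 [249.9, 212.4] [0.657 0.01  0.003]
```

View pics/top.png

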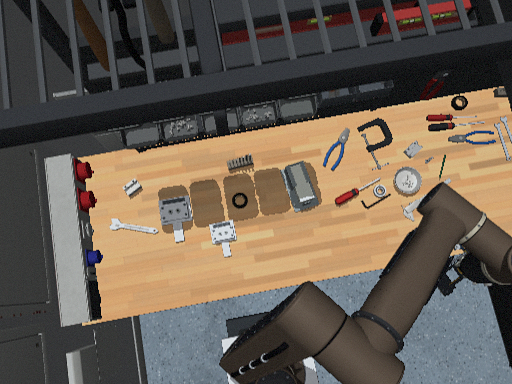

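View pics/side.png

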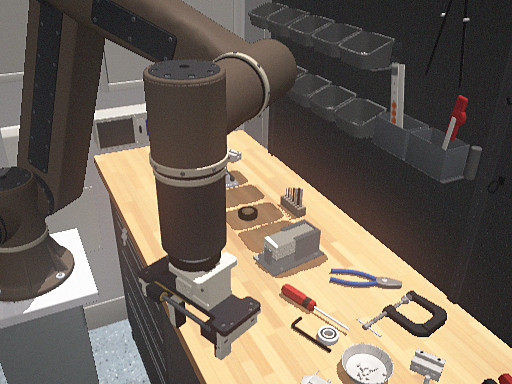

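The top view shows two jig look-alikes, a grey one at (174,212) and a smaller white one at (223,233), plus a small part at (133,187). The grey one is the larger, so it should be the jig. The magazine is at (300,186). I'll confirm with a crop and by measuring footprints.

Run:
```python
from h import *
z=np.load("top.npz"); im,d=z["im"],z["d"]; w=cloud("top",d)
save("crop1",np.hstack([cv2.resize(im[155:255,150:250],(400,400),interpolation=2),cv2.resize(im[145:245,250:350],(400,400),interpolation=2)]))
def rect(name,c,r,z0,z1):
    m=(np.hypot(w[...,0]-c[0],w[...,1]-c[1])<r)&(w[...,2]>z0)&(w[...,2]<z1)
    P=w[m]; q=cv2.minAreaRect((P[:,:2]*1000).astype(np.float32)); print(name,m.sum(),np.round(q[0],1),np.round(q[1],1),round(q[2],1),"medz",np.median(P[:,2]).round(4),"mean",P.mean(0).round(4))
tb=w[200:260,250:290]; print("table z",np.nanmedian(tb[...,2]),np.nanstd(tb[...,2]))
rect("big bridge",(.64,.25),.12,.035,.06)
rect("big all",(.62,.25),.13,.006,.06)
rect("small",(.52,.07),.09,.006,.06)
rect("mag high",(.65,-.25),.14,.06,.09)
rect("mag all",(.65,-.25),.14,.012,.09)
rect("mag lips",(.65,-.25),.14,.0735,.09)
```

```text
table z -0.0017483850698112122 0.004290823609947689
big bridge 399 [637.1 250. ] [99.9 62.4] 89.5 medz 0.0415 mean [0.6362 0.2492 0.0418]
big all 1006 [624.6 254.3] [229.4 247.3] 53.7 medz 0.0212 mean [0.6253 0.2514 0.025 ]
small 534 [509.4  67.7] [157.8 153.7] 28.7 medz 0.0247 mean [0.5201 0.0826 0.0219]
mag high 676 [ 656.5 -236.7] [148.8  71.8] 8.7 medz 0.0708 mean [ 0.6597 -0.2355  0.0707]
mag all 819 [ 645.6 -283.1] [175.  196.1] 1.0 medz 0.0696 mean [ 0.6553 -0.236   0.0648]
mag lips 175 [ 655.5 -236.1] [146.7  70.8] 8.0 medz 0.076 mean [ 0.6723 -0.2317  0.0763]
```

View pics/crop1.png

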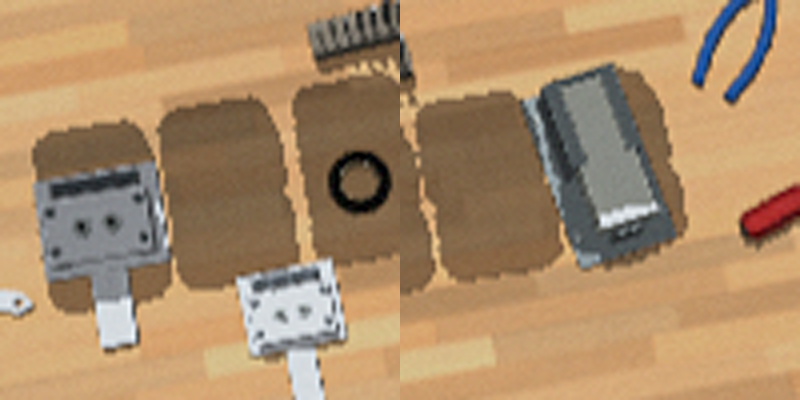

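Run:
```python
from h import *
import plant
from scipy.spatial.transform import Rotation as Ro
print([ (k,getattr(plant,k)) for k in dir(plant) if not k.startswith('_') and not callable(getattr(plant,k))])
o=get_obs(); print(o["tool_pos"],Ro.from_euler('xyz',o["orientation"],degrees=True).as_matrix().round(3))
for n in("top","side"):
    d=np.load(n+".npz")["d"]; w=cloud(n,d)
    for nm,c,r,z0,z1 in [("mag",(.655,-.237),.1,.062,.085),("lips",(.655,-.237),.1,.0738,.085),("bridge",(.637,.25),.075,.034,.06),("tongue",(.56,.25),.04,.006,.03)]:
        m=(np.hypot(w[...,0]-c[0],w[...,1]-c[1])<r)&(w[...,2]>z0)&(w[...,2]<z1); P=w[m]
        if len(P)<20: continue
        q=cv2.minAreaRect((P[:,:2]*1000).astype(np.float32)); print(n,nm,len(P),np.round(q[0],1),np.round(q[1],1),round(q[2],1),P.mean(0).round(4),np.median(P[:,2]).round(4))
        e,v=np.linalg.eigh(np.cov(P[:,:2].T)); print("  pca",np.degrees(np.arctan2(v[1,1],v[0,1])).round(1))
```

```text
[('tcp_to_grasp', 0.0188)]
[ 0.25210315 -0.62613542  0.22660904] [[ 0.    -0.374  0.928]
 [-0.     0.928  0.374]
 [-1.    -0.     0.   ]]
top mag 657 [ 656.3 -236.2] [148.   71.7] 7.7 [ 0.6599 -0.2358  0.071 ] 0.0708
  pca -171.8
top lips 162 [ 655.5 -236.3] [146.7  70.7] 8.3 [ 0.6711 -0.2322  0.0764] 0.0761
  pca -167.3
top bridge 412 [637.6 250.1] [100.  63.] 89.2 [0.6364 0.2494 0.0416] 0.0413
  pca 89.3
top tongue 161 [562.6 240.6] [55.5 73. ] 86.5 [0.5615 0.2494 0.011 ] 0.0104
  pca -179.7
side mag 948 [ 660.2 -238.5] [150.9  75.5] 9.1 [ 0.6612 -0.2421  0.0729] 0.0733
  pca -171.7
side lips 414 [ 659.8 -238.6] [150.1  75.5] 9.1 [ 0.674  -0.2365  0.076 ] 0.0756
  pca -171.3
side bridge 24 [664.6 214.8] [38.6 13.8] 82.0 [0.6645 0.2076 0.0419] 0.0426
  pca 72.0
```

```bash
python3 -m pendant '[{"claw":87,"linear":[0,0,0],"twist":0.12},{"claw":87,"linear":[0,0,0],"twist":0.119},{"claw":87,"linear":[0,20,25],"twist":0},{"claw":87,"linear":[0,20,25],"twist":0},{"claw":87,"linear":[0,20,25],"twist":0},{"claw":87,"linear":[0,20,25],"twist":0},{"claw":87,"linear":[0,20,25],"twist":0},{"claw":87,"linear":[0,20,25],"twist":0},{"claw":87,"linear":[0,20,25],"twist":0},{"claw":87,"linear":[0,20,25],"twist":0}]'
python3 -m pendant '[{"claw":87,"linear":[5,20,25],"twist":0},{"claw":87,"linear":[10,20,25],"twist":0},{"claw":87,"linear":[15,20,25],"twist":0},{"claw":87,"linear":[15,20,25],"twist":0},{"claw":87,"linear":[15,20,25],"twist":0},{"claw":87,"linear":[15,20,25],"twist":0},{"claw":87,"linear":[10,20,25],"twist":0},{"claw":87,"linear":[10,16,20],"twist":0},{"claw":87,"linear":[5,10,16],"twist":0},{"claw":87,"linear":[0,0,0],"twist":0}]'
cat >> h.py <<'E'
from scipy.spatial.transform import Rotation as Ro
def st():
    o=get_obs(); R=Ro.from_euler('xyz',o["orientation"],degrees=True).as_matrix()
    print("t",round(o["clock"],2),"tcp",(o["tool_pos"]*1000).round(1),"zang",np.degrees(np.arctan2(R[1,2],R[0,2])).round(2),"xax",R[:,0].round(3),"F",o["force"].round(1),"op",round(o["opening"]*1000,1))
    return o["tool_pos"]*1000,R
E
python3 - <<'E'
from h import *
p,R=st(); print("to go tool", (R.T@(np.array([612.4,-243.6,60.5])-p)).round(1))
im,d=snapshot("side"); np.savez("side2",im=im,d=d)
im2,d2=snapshot("top"); np.savez("top2",im=im2,d=d2)
save("hov",np.hstack([cv2.resize(im[180:300,220:340],(400,400),interpolation=2),cv2.resize(im2[145:245,240:340],(400,400),interpolation=2)]))
print(proj("side",[p/1000]),proj("top",[p/1000]))
w=cloud("side",d)
m=(np.hypot(w[...,0]-.637,w[...,1]-.25)<.075)&(w[...,2]>.034)&(w[...,2]<.06);P=w[m];q=cv2.minAreaRect((P[:,:2]*1000).astype(np.float32)); print(q,len(P))
E
```

```text
clock: 1.53
tool_pos: [0.428, -0.4379, 0.2268]
orientation: [-36.3, 90.0, -28.1]
force: [0.1, 0.1, -0.9]
opening: 0.0868
clock: 2.37
tool_pos: [0.6141, -0.2423, 0.125]
orientation: [164.4, 89.9, 172.8]
force: [0.2, -0.5, 0.8]
opening: 0.0872
t 2.37 tcp [ 614.1 -242.3  125. ] zang 8.4 xax [-0.001  0.    -1.   ] F [ 0.2 -0.5  0.8] op 87.2
to go tool [64.5 -1.1 -1.8]
[[278.11460098 222.14956396]] [[305.94676146 189.03398999]]
((640.6943359375, 246.55718994140625), (102.75776672363281, 65.18868255615234), 88.3271255493164) 286
```

View pics/hov.png

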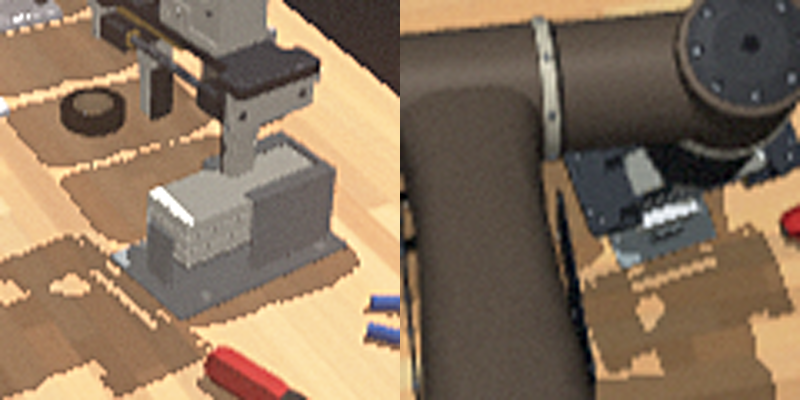

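The hover crop shows the fingers straddling the free front part of the stack, with the fingertip at about (235,165). I'm descending in small steps, then closing.

```bash
python3 -m pendant '[{"claw":87,"linear":[15,-0.5,-1],"twist":0},{"claw":87,"linear":[15,-0.5,-1],"twist":0},{"claw":87,"linear":[15,0,0],"twist":0},{"claw":87,"linear":[10,0,0],"twist":0},{"claw":87,"linear":[5,0,0],"twist":0},{"claw":87,"linear":[4,0,0],"twist":0},{"claw":87,"linear":[0,0,0],"twist":0},{"claw":87,"linear":[0,0,0],"twist":0},{"claw":87,"linear":[0,0,0],"twist":0},{"claw":87,"linear":[0,0,0],"twist":0}]'
python3 - <<'E'
from h import *
for i in range(3): p,R=st(); im,d=snapshot("side")
w=cloud("side",d); save("grip",cv2.resize(im[180:280,230:350],(720,600),interpolation=2))
E
```

```text
clock: 3.3
tool_pos: [0.6108, -0.246, 0.0634]
orientation: [-18.1, 89.9, -9.8]
force: [-0.5, -0.0, 0.4]
opening: 0.087
t 3.3 tcp [ 610.8 -246.    63.4] zang 8.25 xax [ 0.001 -0.    -1.   ] F [-0.5 -0.   0.4] op 87.0
t 3.35 tcp [ 610.7 -245.9   63.2] zang 8.25 xax [ 0.001 -0.    -1.   ] F [ 0.3 -0.7 -1. ] op 86.8
t 3.4 tcp [ 610.6 -245.9   63.2] zang 8.25 xax [ 0.001 -0.    -1.   ] F [ 0.3 -0.3 -0.1] op 87.1
```

View pics/grip.png

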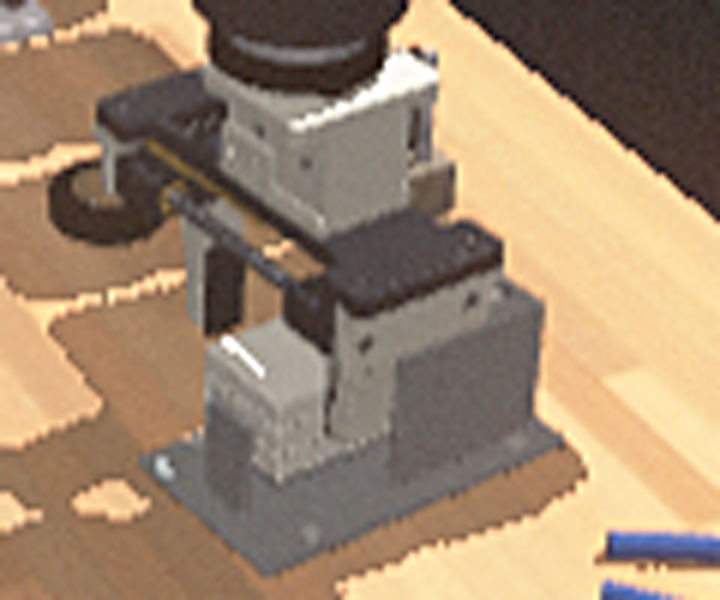

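Fingers straddle the front part and are clear of the wall (wall front edge at about (395,360) in the crop). I'm shifting +2 mm across and 2.4 mm down, then gripping.

```bash
python3 -m pendant '[{"claw":87,"linear":[2.4,2,0],"twist":0},{"claw":87,"linear":[0,0,0],"twist":0},{"claw":66,"linear":[0,0,0],"twist":0},{"claw":60,"linear":[0,0,0],"twist":0},{"claw":56,"linear":[0,0,0],"twist":0},{"claw":50,"linear":[0,0,0],"twist":0},{"claw":45,"linear":[0,0,0],"twist":0},{"claw":45,"linear":[0,0,0],"twist":0},{"claw":45,"linear":[0,0,0],"twist":0},{"claw":45,"linear":[0,0,0],"twist":0}]'
python3 -c "from h import *
st()"
```

```text
clock: 4.28
tool_pos: [0.61, -0.244, 0.0602]
orientation: [-102.2, 90.0, -94.0]
force: [0.6, 0.6, -0.1]
opening: 0.0556
t 4.28 tcp [ 610.  -244.    60.2] zang 8.24 xax [-0. -0. -1.] F [ 0.6  0.6 -0.1] op 55.6
```

```bash
python3 -m pendant '[{"claw":45,"linear":[0,0,-4],"twist":0},{"claw":45,"linear":[0,0,-6],"twist":0},{"claw":45,"linear":[0,0,-8],"twist":0},{"claw":45,"linear":[0,0,-8],"twist":0},{"claw":45,"linear":[0,0,-8],"twist":0},{"claw":45,"linear":[0,0,-8],"twist":0},{"claw":45,"linear":[0,0,-8],"twist":0},{"claw":45,"linear":[0,0,-8],"twist":0},{"claw":45,"linear":[0,0,-6],"twist":0},{"claw":45,"linear":[0,0,-6],"twist":0}]'
python3 - <<'E'
from h import *
st(); im,d=snapshot("side"); save("pull",cv2.resize(im[170:290,200:350],(750,600),interpolation=2))
E
```

```text
clock: 5.12
tool_pos: [0.5401, -0.2541, 0.0604]
orientation: [-26.1, 90.0, -17.9]
force: [2.9, 0.1, -0.3]
opening: 0.0557
t 5.12 tcp [ 540.1 -254.1   60.4] zang 8.23 xax [ 0. -0. -1.] F [ 2.9  0.1 -0.3] op 55.7
```

View pics/pull.png

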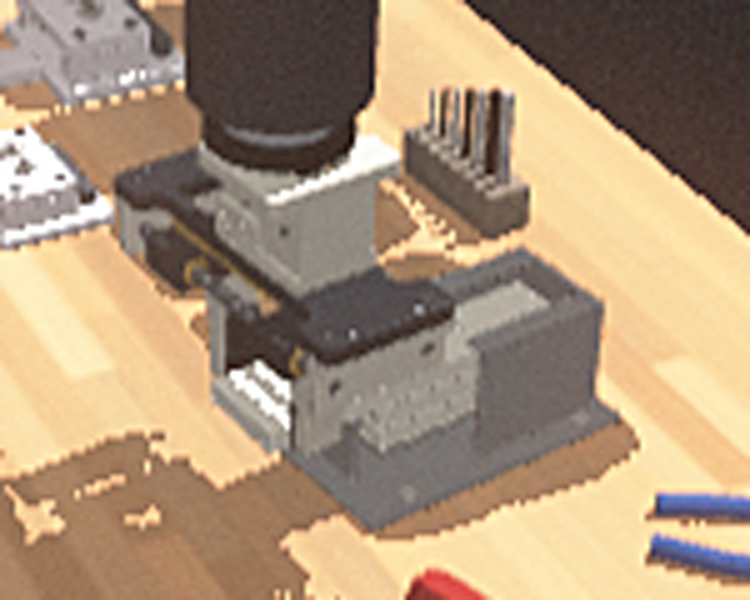

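The blank is following: its front end is out at (265,400) and the pull force is about 3 N. I'm pulling a further 85 mm.

```bash
python3 -m pendant '[{"claw":45,"linear":[0,0,-8],"twist":0},{"claw":45,"linear":[0,0,-9],"twist":0},{"claw":45,"linear":[0,0,-9],"twist":0},{"claw":45,"linear":[0,0,-9],"twist":0},{"claw":45,"linear":[0,0,-9],"twist":0},{"claw":45,"linear":[0,0,-9],"twist":0},{"claw":45,"linear":[0,0,-9],"twist":0},{"claw":45,"linear":[0,0,-9],"twist":0},{"claw":45,"linear":[0,0,-9],"twist":0},{"claw":45,"linear":[0,0,-5],"twist":0}]'
python3 - <<'E'
from h import *
st(); im,d=snapshot("side"); save("pull2",cv2.resize(im[170:290,200:350],(750,600),interpolation=2))
E
```

```text
clock: 6.0
tool_pos: [0.4539, -0.2659, 0.0595]
orientation: [155.0, 89.8, 163.2]
force: [-0.6, 0.1, -1.4]
opening: 0.0555
t 6.0 tcp [ 453.9 -265.9   59.5] zang 8.19 xax [-0.003  0.001 -1.   ] F [-0.6  0.1 -1.4] op 55.5
```

View pics/pull2.png

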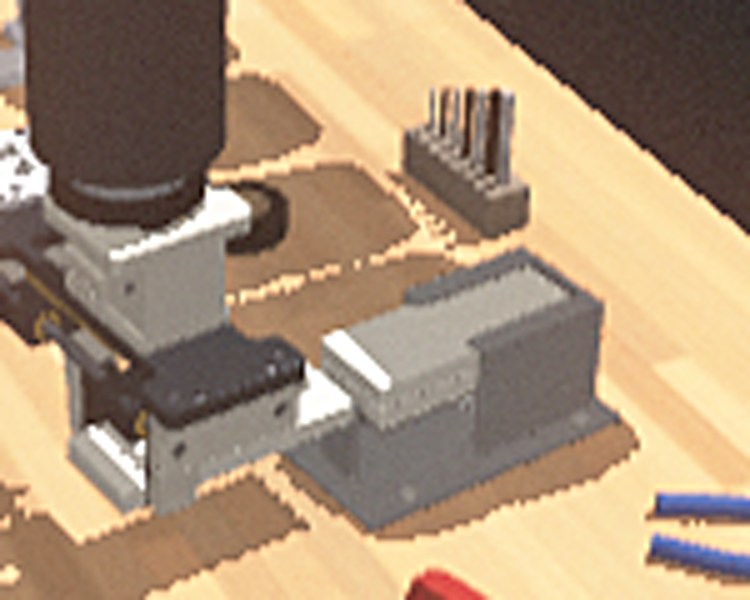

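The blank is out (pulled about 157 mm) and the next one has risen: at (430,350) it sits flush under the lips. I'm lifting and carrying to the jig.

```bash
python3 -m pendant '[{"claw":45,"linear":[-10,0,0],"twist":0},{"claw":45,"linear":[-20,0,0],"twist":0},{"claw":45,"linear":[-20,0,0],"twist":0.08},{"claw":45,"linear":[-15,0,0],"twist":0.077},{"claw":45,"linear":[-5,15,0],"twist":0},{"claw":45,"linear":[0,25,0],"twist":0},{"claw":45,"linear":[0,30,2],"twist":0},{"claw":45,"linear":[0,32,2],"twist":0},{"claw":45,"linear":[0,32,2],"twist":0},{"claw":45,"linear":[0,32,2],"twist":0}]'
python3 -m pendant '[{"claw":45,"linear":[0,32,2],"twist":0},{"claw":45,"linear":[0,32,2],"twist":0},{"claw":45,"linear":[0,32,2],"twist":0},{"claw":45,"linear":[0,32,2],"twist":0},{"claw":45,"linear":[0,32,2],"twist":0},{"claw":45,"linear":[0,32,2],"twist":0},{"claw":45,"linear":[0,32,2],"twist":0},{"claw":45,"linear":[0,32,0],"twist":0},{"claw":45,"linear":[0,30,0],"twist":0},{"claw":45,"linear":[0,20,0],"twist":0}]'
python3 - <<'E'
from h import *
p,R=st(); print((R.T@(np.array([482.5,251,16.5])-p)).round(1))
for n in("top","side"):
    im,d=snapshot(n); np.savez(n+"3",im=im,d=d); w=cloud(n,d)
    for nm,c,r,z0,z1 in [("bridge",(.637,.25),.075,.034,.052),("mag",(.655,-.237),.1,.062,.085)]:
        m=(np.hypot(w[...,0]-c[0],w[...,1]-c[1])<r)&(w[...,2]>z0)&(w[...,2]<z1); P=w[m]
        if len(P)>20: q=cv2.minAreaRect((P[:,:2]*1000).astype(np.float32)); print(n,nm,len(P),np.round(q[0],1),np.round(q[1],1),round(q[2],1),np.median(P[:,2]).round(4))
    a=im[150:250,120:270] if n=="top" else im[130:230,180:330]; save("car_"+n,cv2.resize(a,(390,260),interpolation=2))
cv2.imwrite("pics/car.png",np.hstack([cv2.imread("pics/car_top.png"),cv2.imread("pics/car_side.png")]))
E
```

```text
clock: 6.88
tool_pos: [0.467, -0.0988, 0.1309]
orientation: [-8.9, 90.0, -9.6]
force: [0.3, -0.6, -0.7]
opening: 0.056
clock: 7.72
tool_pos: [0.4851, 0.2085, 0.1309]
orientation: [28.3, 90.0, 27.6]
force: [0.3, 0.3, -1.1]
opening: 0.0555
t 7.72 tcp [485.1 208.5 130.9] zang -0.67 xax [ 0.001  0.    -1.   ] F [ 0.3  0.3 -1.1] op 55.5
[114.4  42.4  -3.2]
top bridge 319 [642.7 250.1] [ 51.5 100.6] 0.0 0.0416
top mag 667 [ 655.9 -236.7] [148.4  71.7] 8.5 0.0706
side bridge 284 [641.4 247.6] [109.2  65.7] 89.1 0.0438
side mag 955 [ 661.5 -238.3] [153.   77.6] 8.5 0.0732
```

View pics/car.png

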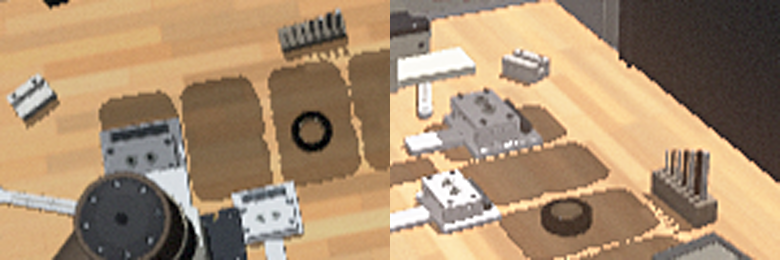

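The side view shows the held blank at (435,65) above the big jig at (490,120), and the tape and stand are undisturbed. I'm lining up, going partly down, and measuring the blank against the bridge in the same camera.

```bash
python3 -m pendant '[{"claw":45,"linear":[0,12,-1],"twist":0},{"claw":45,"linear":[0,14,-2],"twist":0},{"claw":45,"linear":[0,12,0],"twist":0},{"claw":45,"linear":[8,4,0],"twist":0},{"claw":45,"linear":[14,0,0],"twist":0},{"claw":45,"linear":[15,0,0],"twist":0},{"claw":45,"linear":[15,0,0],"twist":0},{"claw":45,"linear":[10,0,0],"twist":0},{"claw":45,"linear":[6,0,0],"twist":0},{"claw":45,"linear":[0,0,0],"twist":0}]'
python3 - <<'E'
from h import *
p,R=st(); print((R.T@(np.array([482.5,251,16.5])-p)).round(1))
for n in("top","side"):
    im,d=snapshot(n); np.savez(n+"4",im=im,d=d); w=cloud(n,d)
    zt=p[2]/1000+.0118
    for nm,c,r,z0,z1 in [("bridge",(.637,.25),.075,.034,.055),("blank",(.54,.25),.06,zt-.007,zt+.007)]:
        m=(np.hypot(w[...,0]-c[0],w[...,1]-c[1])<r)&(w[...,2]>z0)&(w[...,2]<z1); P=w[m]
        if len(P)>20: q=cv2.minAreaRect((P[:,:2]*1000).astype(np.float32)); print(n,nm,len(P),np.round(cv2.boxPoints(q),0).tolist(),np.round(q[1],1),round(q[2],1),np.median(P[:,2]).round(4))
im=np.load("side4.npz")["im"]; save("pre",cv2.resize(im[130:230,160:310],(750,500),interpolation=2))
E
```

```text
clock: 8.65
tool_pos: [0.4818, 0.2469, 0.0607]
orientation: [-134.8, 89.8, -135.5]
force: [0.5, -0.6, -1.0]
opening: 0.0556
t 8.65 tcp [481.8 246.9  60.7] zang -0.78 xax [-0.002 -0.002 -1.   ] F [ 0.5 -0.6 -1. ] op 55.6
[44.2  4.2  0.7]
top bridge 421 [[605.0, 200.0], [673.0, 199.0], [675.0, 300.0], [607.0, 301.0]] [101.3  67.7] 89.1 0.0413
top blank 160 [[537.0, 219.0], [590.0, 210.0], [599.0, 270.0], [547.0, 278.0]] [60.1 53.1] 80.6 0.0707
side bridge 264 [[608.0, 196.0], [674.0, 196.0], [674.0, 302.0], [609.0, 303.0]] [106.5  65.7] 89.8 0.0436
side blank 241 [[481.0, 257.0], [494.0, 196.0], [607.0, 222.0], [593.0, 282.0]] [115.5  62. ] 12.7 0.0744
```

View pics/pre.png

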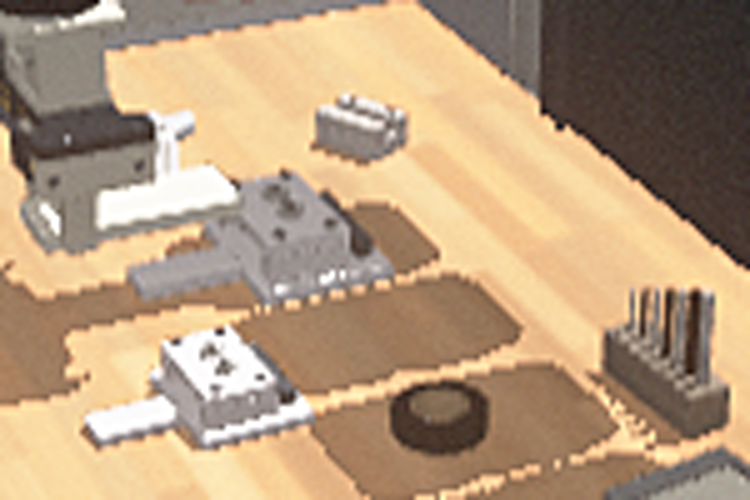

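Run:
```python
from h import *
for n in("top","side"):
    z=np.load(n+"4.npz"); im=z["im"]; w=cloud(n,z["d"])
    m=(np.abs(w[...,0]-.545)<.07)&(np.abs(w[...,1]-.25)<.06)&(w[...,2]>.066 if n=="top" else w[...,2]>.069)&(w[...,2]<.08)
    P=w[m]*1000
    print(n,len(P))
    for x in range(490,610,10):
        q=P[(P[:,0]>=x)&(P[:,0]<x+10)]
        if len(q): print(x,len(q),"y",np.percentile(q[:,1],[0,5,95,100]).round(0),"z",np.median(q[:,2]).round(1))
    for y in range(210,290,10):
        q=P[(P[:,1]>=y)&(P[:,1]<y+10)]
        if len(q): print(" y",y,len(q),"xmax",np.sort(q[:,0])[-3:].round(0))
```

```text
top 162
530 3 y [219. 220. 226. 227.] z 72.6
540 17 y [219. 219. 241. 243.] z 71.0
550 22 y [220. 221. 246. 250.] z 69.4
560 28 y [218. 222. 256. 259.] z 70.9
570 35 y [217. 220. 269. 273.] z 70.7
580 35 y [219. 221. 270. 272.] z 70.8
590 22 y [218. 219. 270. 271.] z 70.2
 y 210 11 xmax [586. 591. 594.]
 y 220 40 xmax [592. 595. 595.]
 y 230 36 xmax [590. 590. 593.]
 y 240 30 xmax [595. 595. 596.]
 y 250 23 xmax [592. 593. 594.]
 y 260 17 xmax [592. 595. 595.]
 y 270 5 xmax [589. 592. 596.]
side 250
490 5 y [205. 206. 215. 217.] z 75.4
500 18 y [215. 215. 246. 249.] z 74.5
510 24 y [217. 218. 260. 265.] z 74.9
520 18 y [221. 221. 255. 257.] z 74.7
530 26 y [210. 215. 260. 267.] z 73.8
540 19 y [219. 219. 256. 259.] z 75.2
550 19 y [219. 221. 262. 264.] z 74.6
560 30 y [215. 216. 270. 276.] z 74.4
570 22 y [215. 217. 272. 273.] z 74.9
580 26 y [216. 219. 268. 274.] z 75.0
590 21 y [216. 218. 267. 273.] z 74.5
 y 210 34 xmax [593. 595. 596.]
 y 220 58 xmax [593. 596. 600.]
 y 230 33 xmax [588. 593. 597.]
 y 240 43 xmax [593. 594. 597.]
 y 250 37 xmax [588. 589. 595.]
 y 260 23 xmax [597. 599. 600.]
 y 270 6 xmax [577. 581. 592.]
```

The held blank is straight (y 218–272, no yaw, level). It needs +4.4 mm across and its front is about 11 mm short of the mouth. I'm lowering, then inserting gently.

```bash
python3 -m pendant '[{"claw":45,"linear":[0,4.4,0],"twist":0},{"claw":45,"linear":[8,0,0],"twist":0},{"claw":45,"linear":[10,0,0],"twist":0},{"claw":45,"linear":[10,0,0],"twist":0},{"claw":45,"linear":[8,0,0],"twist":0},{"claw":45,"linear":[5,0,0],"twist":0},{"claw":45,"linear":[3,0,0],"twist":0},{"claw":45,"linear":[0,0,0],"twist":0},{"claw":45,"linear":[0,0,0],"twist":0},{"claw":45,"linear":[0,0,0],"twist":0}]'
python3 -c "from h import *
st()"
```

```text
clock: 9.58
tool_pos: [0.4827, 0.2522, 0.0185]
orientation: [39.4, 90.0, 38.6]
force: [-0.9, 0.0, -1.4]
opening: 0.0555
t 9.58 tcp [482.7 252.2  18.5] zang -0.75 xax [ 0.  0. -1.] F [-0.9  0.  -1.4] op 55.5
```

```bash
python3 -m pendant '[{"claw":45,"linear":[2.2,-0.5,0],"twist":0},{"claw":45,"linear":[0,0,4],"twist":0},{"claw":45,"linear":[0,0,7],"twist":0},{"claw":45,"linear":[0,0,7],"twist":0},{"claw":45,"linear":[0,0,8],"twist":0},{"claw":45,"linear":[0,0,8],"twist":0},{"claw":45,"linear":[0,0,8],"twist":0},{"claw":45,"linear":[0,0,8],"twist":0},{"claw":45,"linear":[0,0,8],"twist":0},{"claw":45,"linear":[0,0,6],"twist":0}]'
python3 -c "from h import *
st()"
```

```text
clock: 10.42
tool_pos: [0.5476, 0.2506, 0.0159]
orientation: [-22.4, 90.0, -23.2]
force: [0.2, 0.5, -1.0]
opening: 0.0554
t 10.42 tcp [547.6 250.6  15.9] zang -0.77 xax [ 0. -0. -1.] F [ 0.2  0.5 -1. ] op 55.4
```

```bash
python3 -m pendant '[{"claw":45,"linear":[0.8,0,3],"twist":0},{"claw":45,"linear":[0,0,3],"twist":0},{"claw":45,"linear":[0,0,2],"twist":0},{"claw":45,"linear":[0,0,2],"twist":0},{"claw":45,"linear":[0,0,1],"twist":0},{"claw":45,"linear":[0,0,1],"twist":0},{"claw":45,"linear":[0,0,0],"twist":0},{"claw":45,"linear":[0,0,0],"twist":0},{"claw":45,"linear":[0,0,0],"twist":0},{"claw":45,"linear":[0,0,0],"twist":0}]'
python3 -c "from h import *
st()"
python3 -m pendant '[{"claw":45,"linear":[0,0,1],"twist":0},{"claw":45,"linear":[0,0,1],"twist":0},{"claw":45,"linear":[0,0,1],"twist":0},{"claw":45,"linear":[0,0,0],"twist":0},{"claw":45,"linear":[0,0,0],"twist":0},{"claw":45,"linear":[0,0,0],"twist":0},{"claw":45,"linear":[0,0,0],"twist":0},{"claw":45,"linear":[0,0,0],"twist":0},{"claw":45,"linear":[0,0,0],"twist":0},{"claw":45,"linear":[0,0,0],"twist":0}]'
```

```text
clock: 11.25
tool_pos: [0.5583, 0.2505, 0.0152]
orientation: [102.0, 90.0, 101.2]
force: [0.1, -0.5, -0.2]
opening: 0.0556
t 11.25 tcp [558.3 250.5  15.2] zang -0.75 xax [-0.  0. -1.] F [ 0.1 -0.5 -0.2] op 55.6
clock: 12.08
tool_pos: [0.5614, 0.2505, 0.0152]
orientation: [66.5, 90.0, 65.8]
force: [-0.4, -0.6, -0.1]
opening: 0.0559
```

```bash
python3 -m pendant '[{"claw":45,"linear":[0,0,0.7],"twist":0},{"claw":45,"linear":[0,0,0.7],"twist":0},{"claw":45,"linear":[0,0,0.6],"twist":0},{"claw":45,"linear":[0,0,0],"twist":0},{"claw":45,"linear":[0,0,0],"twist":0},{"claw":45,"linear":[0,0,0],"twist":0},{"claw":45,"linear":[0,0,0],"twist":0},{"claw":45,"linear":[0,0,0],"twist":0},{"claw":45,"linear":[0,0,0],"twist":0},{"claw":45,"linear":[0,0,0],"twist":0}]'
python3 - <<'E'
from h import *
st(); im,d=snapshot("side"); save("ins",cv2.resize(im[130:230,160:310],(750,500),interpolation=2))
E
```

```text
clock: 12.92
tool_pos: [0.5625, 0.2502, 0.0148]
orientation: [-155.8, 89.9, -156.6]
force: [-4.4, 1.0, -0.4]
opening: 0.0557
t 12.92 tcp [562.5 250.2  14.8] zang -0.75 xax [-0.001 -0.001 -1.   ] F [-4.4  1.  -0.4] op 55.7
```

Contact came exactly where expected (x ≈ 563 mm, −4.4 N). A small extra push will seat it, then I'll open only to 68 mm, since the wrench lies near, and retract upward.

```bash
python3 -m pendant '[{"claw":45,"linear":[0.5,0,0.7],"twist":0},{"claw":45,"linear":[0,0,0],"twist":0},{"claw":45,"linear":[0,0,0],"twist":0},{"claw":45,"linear":[0,0,0],"twist":0},{"claw":45,"linear":[0,0,0],"twist":0},{"claw":45,"linear":[0,0,0],"twist":0},{"claw":45,"linear":[0,0,0],"twist":0},{"claw":45,"linear":[0,0,0],"twist":0},{"claw":45,"linear":[0,0,0],"twist":0},{"claw":45,"linear":[0,0,0],"twist":0}]'
python3 -m pendant '[{"claw":58,"linear":[0,0,0],"twist":0},{"claw":62,"linear":[0,0,0],"twist":0},{"claw":68,"linear":[0,0,0],"twist":0},{"claw":68,"linear":[0,0,0],"twist":0},{"claw":68,"linear":[0,0,0],"twist":0},{"claw":68,"linear":[0,0,0],"twist":0},{"claw":68,"linear":[0,0,0],"twist":0},{"claw":68,"linear":[0,0,0],"twist":0},{"claw":68,"linear":[0,0,0],"twist":0},{"claw":68,"linear":[0,0,0],"twist":0}]'
python3 -m pendant '[{"claw":68,"linear":[-5,0,0],"twist":0},{"claw":68,"linear":[-10,0,0],"twist":0},{"claw":68,"linear":[-20,0,0],"twist":0},{"claw":68,"linear":[-30,0,0],"twist":0},{"claw":68,"linear":[-30,0,-20],"twist":0},{"claw":68,"linear":[-30,-10,-30],"twist":0},{"claw":68,"linear":[0,-30,-20],"twist":0},{"claw":68,"linear":[0,-35,-10],"twist":0},{"claw":68,"linear":[0,-35,0],"twist":0},{"claw":68,"linear":[0,-30,0],"twist":0}]'
python3 -m pendant '[{"claw":68,"linear":[0,-35,0],"twist":0},{"claw":68,"linear":[0,-35,0],"twist":0},{"claw":68,"linear":[0,-35,0],"twist":0},{"claw":68,"linear":[0,-35,0],"twist":0},{"claw":68,"linear":[0,-20,0],"twist":0},{"claw":68,"linear":[0,0,0],"twist":0},{"claw":68,"linear":[0,0,0],"twist":0},{"claw":68,"linear":[0,0,0],"twist":0},{"claw":68,"linear":[0,0,0],"twist":0},{"claw":68,"linear":[0,0,0],"twist":0}]'
python3 - <<'E'
from h import *
st(); a,d=snapshot("top"); b,e=snapshot("side")
save("fin",np.hstack([cv2.resize(a[150:260,120:230],(400,400),interpolation=2),cv2.resize(b[130:270,200:340],(400,400),interpolation=2)]))
for n,d in(("top",d),("side",e)):
    w=cloud(n,d)*1000
    m=(np.abs(w[...,0]-575)<70)&(np.abs(w[...,1]-250)<45)&(w[...,2]>18)&(w[...,2]<31)&(w[...,0]<605); P=w[m]
    print(n,len(P)); 
    if len(P)>20: print("x",np.percentile(P[:,0],[1,50,99]).round(1),"y",np.percentile(P[:,1],[2,98]).round(1),"z",np.median(P[:,2]).round(1))
    for x in range(535,605,15):
        q=P[(P[:,0]>=x)&(P[:,0]<x+15)]
        if len(q)>3: print(" ",x,np.percentile(q[:,1],[2,98]).round(1),np.median(q[:,2]).round(1))
    m=(np.hypot(w[...,0]-655,w[...,1]+237)<100)&(w[...,2]>62)&(w[...,2]<85); P=w[m]
    if len(P)>20: q=cv2.minAreaRect(P[:,:2].astype(np.float32)); print(n,"mag",q,np.median(P[:,2]))
E
```

```text
clock: 13.8
tool_pos: [0.5626, 0.2501, 0.0143]
orientation: [-154.9, 89.8, -155.7]
force: [-7.6, 1.0, 1.6]
opening: 0.0557
clock: 14.63
tool_pos: [0.5642, 0.2504, 0.0147]
orientation: [17.8, 90.0, 17.0]
force: [0.8, -0.1, 0.3]
opening: 0.0679
clock: 15.47
tool_pos: [0.4827, 0.1106, 0.14]
orientation: [36.3, 89.9, 35.7]
force: [0.1, -0.3, -0.3]
opening: 0.0683
clock: 16.3
tool_pos: [0.4817, -0.0472, 0.1386]
orientation: [20.2, 90.0, 19.5]
force: [-0.2, 0.2, 0.1]
opening: 0.0681
t 16.3 tcp [481.7 -47.2 138.6] zang -0.68 xax [ 0.  0. -1.] F [-0.2  0.2  0.1] op 68.1
top 243
x [536.3 569.  604.1] y [222.2 276.9] z 23.8
  535 [224.1 277.2] 24.1
  550 [222.2 276.5] 24.1
  565 [223.5 277.1] 23.6
  580 [221.6 276.4] 23.6
  595 [224.1 276.9] 24.3
top mag ((656.1640014648438, -235.5718994140625), (148.20333862304688, 73.5303955078125), 9.16724681854248) 71.12538159458522
side 47
x [539.  544.5 560.1] y [221.2 278.1] z 26.0
  535 [220.7 277.2] 25.2
  550 [243.7 276.4] 27.4
side mag ((660.425048828125, -238.1265411376953), (149.46446228027344, 75.4327163696289), 9.279585838317871) 73.27431338245488
```

View pics/fin.png

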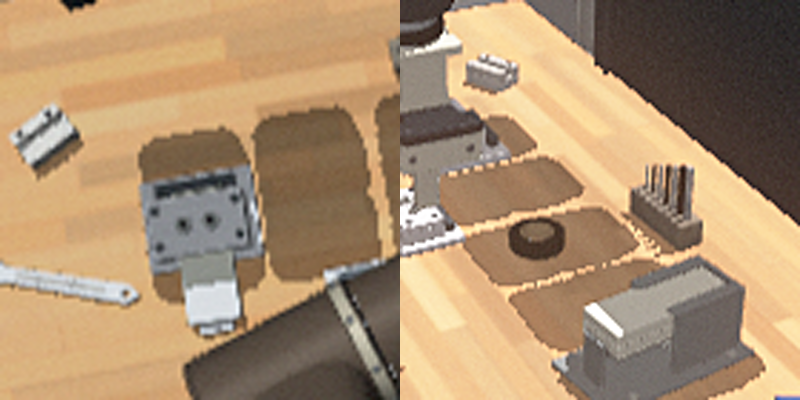

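The blank lies centred in the jig at (212,285) in the crop: front end at x ≈ 536 mm against 536.5 expected, y centre 249.6 against 250, flat. The second blank is in the top place and the bystanders are where they were. Handing in.

```bash
python3 -c "from plant import *
print(close_job())"
```

```text
the job is handed in; nothing more can be done
None
```

I drew the top blank out of the magazine, about 157 mm straight along −x. I carried it to the larger jig and slid it under the bridge until it met the back stop. Then I let go and backed the arm off. The job was handed in at about 16.4 s; the hand-in gives no verdict.

**Last checks:**
- **Seating:** the push met the stop where expected, at up to 7.6 N. The blank's front end is at x ≈ 536 mm against 536.5 expected, and it is about 0.5 mm off centre across.
- **Flatness and angle:** its edges are parallel to the jig, and its top is about 24–26 mm by camera against 26 nominal.
- **Magazine:** the top face is at the same height as before (71 and 73 mm by the two cameras), with an unchanged outline. This fits the second blank having risen into the top place. I judged the third blank and the pad height only from this; I did not measure them.
- **Bystanders:** the tape, drill stand and wrench look unmoved in the last pictures. I did not check the screwdriver at the end; the arm passed well above it.
- **Disagreement:** the two cameras differ by about 2–4 mm in places. That is within what the grip and the fit allow.

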